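# Set the second coaster out over the board's edge like the first

## Robot

A 6-joint arm with a two-finger parallel gripper is mounted at the origin on a cart in front of the work surface, level with it; the furniture and walls round the work are solid. World frame = base frame: x ahead of the robot, y to its left, z up, the work surface at z = 0. Lengths are in mm, angles in degrees, forces in N, time in s.
With the tool pointing down it reaches from about 300 to 850 mm from the base axis. Payload 4.2 kg.
Tool frame: the origin (TCP) lies midway between the tips of the shut fingers; the grasp point (between the pads) lies env.grip_depth behind it (env.grip_depth is the distance from the TCP to the grasp point, in mm); z points along the fingers, y is the direction in which the jaws open and shut (so a half turn about z gives the same grasp; the last joint's range is limited). The gripper opens to 91 mm and grips with 3 to 60 N. Pads are 32 mm wide; open, the fingers measure 118 mm over their backs; the gripper's body (76 mm by 178 mm) begins 60 mm behind the grasp point.
Start: joints at [-69.844, 18.312, 89.639, -0, 72.044, -1.146], TCP at [208.899, -535.731, 180.076] pointing down, gripper open.
Joint ranges: [-177.97, 177.97], [-48.28, 115.42], [12.27, 149.76], [-77.06, 257.06], [2.81, 150.46], [-146.56, 146.56]. Speed limits (degrees/s): [147.25, 147.25, 180, 180, 180, 180].

## Interface

Orientations are given as [roll, pitch, yaw] about the fixed x, y, z axes, in that order (R = Rz(yaw) Ry(pitch) Rx(roll)).
In Python, from workcell import env, cams, spotter gives the robot as it stands.
- The arm moves only by the tool apply_moves, never from a script. Its argument "plan" is a list of rows, each an object with "jaw": the closure, from 0 (fully open) to 1 (shut); "delta_pos": the shift along the tool's x, y, z in mm, a list of three; "spin": the turn about the tool's z in rad. In form: [{"jaw": jaw, "delta_pos": [dx, dy, dz], "spin": spin}, ...]. A call has exactly 8 rows; each row is the pose to reach, as a shift and turn from the pose measured when the call began, along the tool's axes at that moment; what a row does not reach only later rows make up. A row lasts 1/8 s, in which the tool goes at most 62.5 mm and 10.7 degrees, less where a joint would pass 70% of its speed; a pose out of reach is approached as far as the arm can. A call with a gripper value outside its range is refused whole. The fingers move at their own pace and stop on an object; "squeeze" is the grip in N (left out, the last holds). Time passes only in rows, so rows that repeat a pose let the fingers close, or fill a call up. It gives the time, the measured TCP pose, the force and the opening at its end, in the units of the state.
- env.state(): the state, without advancing time (a new reading comes with each control period).
- cams.grab_frame(name): name is "side" or "top" or "wrist"; returns the picture (384x512x3 uint8, red, green, blue); there is no depth.
- cams.calibration(name): a dict with "camera_matrix" (3x3 intrinsics, pixels), "k1" (the pictures are not rectified: a ray, as slopes to the right and down, at radius r is drawn at 1 + k1 r^2 times it, then the intrinsics apply), "rvec" (rotation vector, rad) and "tvec" (3), from world to camera coordinates, as OpenCV has them. Camera axes: x right, y down, z forward; pixel columns grow to the right and rows downward; lengths in mm; the calibration is good to about 2 mm. A picture is of the moment at which its call begins: read the wrist's pose just before it. calibration takes no time and is no camera call; for the wrist camera it gives the pose at the moment of the call.
- env.job_done(): hands the job in, once; it reports no verdict.
Trained networks look in the newest picture that a camera, given by its name, has taken for a name from the list of things; names that differ only in an ending like _2 or _b are one class to them, and where a whole thing is asked for, a point or a joint stands for the part that bears it (a point fixed in the world has none). Each returns a list of dicts, best first, with "confidence" (0 to 1); they miss things now and then, are a little off and sometimes report something else, mostly with a low value. They report only what shows in the picture. A call takes as long as a camera call. They do not tell look-alikes from the thing itself.
- spotter.masks_of(camera, target): "region" (384x512 bool, what is visible of it) and "extent" ([left, top, right, bottom] in pixels, round what is visible of it).
The state is a dict: "time_s": time; "qpos": joint angles; "qvel": joint speeds; "effort": joint torques, N m; "ee_pos": TCP position; "ee_rot": TCP orientation; "force": force on the tool from outside, world axes, zero at the start; "torque": the same for the moment, N m; "gripper_width": finger opening in mm.
Only numpy, scipy, OpenCV 4.12 (cv2) and the standard library are available. Lean on these libraries where they do the work, as an engineer would, in place of code of your own. Each camera call takes 0.05 s, during which the arm holds its last target.

## Task

Two round wooden coasters lie side by side on the serving board, and one of them already juts out over the board's long edge on the robot's side so that a guest can get a finger under it. With the fingertips push the other coaster straight towards that edge until it juts out just as far as the first, and leave it lying flat there, the two level with each other. Only slide it, without lifting or tipping it; leave the first coaster and the board where they are and do not disturb the things standing round about.

Things in the scene. Friction and masses are not known exactly. Their poses are not given: they have to be found in the camera images.
- board: birch serving board lying loose on the counter, 172 x 262 mm and 16 mm thick (0.38 kg). Origin at the centre of its underside; its x axis runs across it (172 mm), away from the robot, so that the long edge on the robot's side is at x = -86 mm; its y axis runs along it (262 mm); z up. It lies turned by up to about 25 degrees either way.
- coaster_a: round beech coaster, 104 mm across, 11 mm thick (0.055 kg), lying on the board. Origin at the centre of its underside, 16 mm above the counter; z up; axes parallel to the board's at the start. Either this one or coaster_b already juts out over the edge at board x = -86 mm, by 22 to 36 mm; the other lies wholly on the board, 45 to 95 mm further back, and is the one to push.
- coaster_b: the other round beech coaster, the same as coaster_a in size, looks and frame (104 mm across, 11 mm thick, origin at the centre of its underside). The two lie 128 to 144 mm apart, centre to centre, along the board's y; either may be the left one.
- pudding_left: bystander: dessert cup, 82 mm across and 82 mm tall, on the counter left of the board; origin at the centre of its underside.
- pudding_right: bystander: dessert cup, 78 mm across and 75 mm tall, on the counter right of the board and further back; origin at the centre of its underside.
- card_stack: bystander: stack of brown cards, 60 x 91 x 8 mm, on the counter left of the board; origin at the centre of its underside.
- order_pad: bystander: white order pad, 142 x 92 x 16 mm, on the counter right of the board; origin at the centre of its underside.
Mind the look-alikes: they are no part of the job. Leave any pink look-alike of the coaster_b alone.

How it is judged (in metres and radians):
At the end, for the whole second after the job is handed in: Both coasters lie flat and still on the board, jutting over its near long edge equally far within 8 mm, 106 to 170 mm apart (centres, along the edge); the one that jutted out at the start moved less than 8 mm, the board less than 25 mm (((distance of coaster_a from where it was at the start of the episode below 0.008 m and x of coaster_b in the frame of coaster_a between -0.008 and 0.008 m and (y of coaster_b in the frame of coaster_a between 0.106 and 0.17 m or y of coaster_b in the frame of coaster_a between -0.17 and -0.106 m)) or (distance of coaster_b from where it was at the start of the episode below 0.008 m and x of coaster_a in the frame of coaster_b between -0.008 and 0.008 m and (y of coaster_a in the frame of coaster_b between 0.106 and 0.17 m or y of coaster_a in the frame of coaster_b between -0.17 and -0.106 m))) and distance of board from where it was at the start of the episode below 0.025 m and x of coaster_a in the frame of board between -0.085 and -0.045 m and z of coaster_a in the frame of board between 0.012 and 0.02 m and angle between each of coaster_a, coaster_b's own z axis and vertical below 0.05 rad and linear speed of each of coaster_a, coaster_b below 0.02 m/s and x of coaster_b in the frame of board between -0.085 and -0.045 m and z of coaster_b in the frame of board between 0.012 and 0.02 m); the robot touches nothing.
It fails at once if a coaster was lifted (more than 10 mm off the board) or tipped (height (world z) of any of coaster_a, coaster_b above 0.026 m or angle between any of coaster_a, coaster_b's own z axis and vertical above 0.3 rad).
It fails at once if a bystander was disturbed (moved more than 20 mm) (distance of any of pudding_left, pudding_right, card_stack, order_pad from where it was at the start of the episode above 0.02 m).
It also fails if it takes over 35 s, if anything falls off the work surface, if the arm or the gripper's body presses on something with over 40 N, if the wrist force passes 120 N, or if a joint passes its speed limit or range.

## Working session

There is one attempt and no reset: what is moved stays moved. The work goes in short steps, Python scripts to look and compute and a tool call to move; the robot and the scene stay as the last step left them, time stands still between calls to the robot, and variables do not carry over. Pictures are saved under pics/ and viewed, and the job is handed in when it is done.

Besides the shell and the picture viewer there is one more tool, called after "Call:" by a JSON object that holds its "name" and its "arguments", one argument or row to a line. apply_moves: Moves the arm, as the interface text tells. Its arguments: {"type":"object","properties":{"plan":{"type":"array"},"squeeze":{"type":"number"}},"required":["plan"]}

```bash
ls; mkdir -p pics
python3 - <<'E'
from workcell import env,cams,spotter
import cv2
for n in ["top","side"]:
    im=cams.grab_frame(n); cv2.imwrite(f"pics/{n}0.png",im[:,:,::-1])
    for t in ["board","coaster_a","pudding_left","pudding_right","card_stack","order_pad"]:
        for m in spotter.masks_of(n,t): print(n,t,round(m["confidence"],2),m["extent"],m["region"].sum())
    print(cams.calibration(n))
print(env.state(), env.grip_depth)
E
```

```text
pics
top board 0.74 [213.2, 148.6, 242.9, 178.2] 671
top board 0.56 [213.4, 140.3, 288.0, 188.2] 2301
top coaster_a 0.81 [211.6, 146.3, 242.3, 177.7] 700
top coaster_a 0.81 [197.2, 213.9, 229.3, 245.9] 724
top coaster_a 0.8 [254.7, 169.6, 286.0, 197.2] 702
top coaster_a 0.72 [266.6, 217.9, 297.4, 245.7] 697
top pudding_left 0.56 [145.6, 191.9, 171.0, 209.1] 405
top pudding_right 0.73 [339.1, 121.1, 362.4, 141.0] 420
top card_stack 0.72 [154.8, 158.7, 180.9, 174.4] 399
top card_stack 0.31 [333.5, 179.4, 376.4, 225.3] 1121
top order_pad 0.77 [331.9, 175.9, 377.7, 226.9] 1170
top order_pad 0.35 [339.8, 120.5, 362.6, 139.3] 436
{'camera_matrix': array([[475.87118829,   0.        , 262.08882797],
       [  0.        , 475.87118829, 183.7970962 ],
       [  0.        ,   0.        ,   1.        ]]), 'k1': 0.03923848067329375, 'rvec': array([ 2.19590995, -2.17445537,  0.10538834]), 'tvec': array([ -30.52043975,  492.11170149, 1604.22120399])}
side board 0.6 [185.2, 186.8, 271.1, 238.9] 1752
side coaster_a 0.86 [256.4, 236.7, 304.4, 259.0] 889
side coaster_a 0.61 [250.7, 194.0, 281.4, 208.0]
[... 661 characters left out ...]
6.43115975, 149.55724814, 943.09412625])}
{'time_s': 0.7, 'qpos': array([-6.98429826e+01,  1.83100052e+01,  8.96406012e+01, -2.91202389e-05,
        7.20457903e+01, -1.14506386e+00]), 'qvel': array([ 0.10769745,  0.05141093, -0.06812475,  0.00576108, -0.0156229 ,
       -0.11827326]), 'effort': array([ 2.85505865e-05, -4.12226880e+01, -2.32192236e+01,  7.28537701e-02,
        3.76121560e-02, -9.56989112e-06]), 'ee_pos': array([ 208.89468674, -535.70407782,  180.08406663]), 'ee_rot': array([1.79996398e+02, 9.97037686e-05, 2.13020903e+01]), 'force': array([-0.01431601, -0.13952069,  0.27340528]), 'torque': array([ 0.01845801, -0.03101513, -0.00738813]), 'gripper_width': 91.26576373754166} 18.8
```

Run:
```python
import cv2
a=cv2.imread("pics/top0.png")[95:275,130:395]
cv2.imwrite("pics/top0c.png",cv2.resize(a,None,fx=3,fy=3,interpolation=cv2.INTER_CUBIC))
a=cv2.imread("pics/side0.png")[140:300,130:370]
cv2.imwrite("pics/side0c.png",cv2.resize(a,None,fx=3,fy=3,interpolation=cv2.INTER_CUBIC))
```

```text
(no output)
```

View pics/top0c.png

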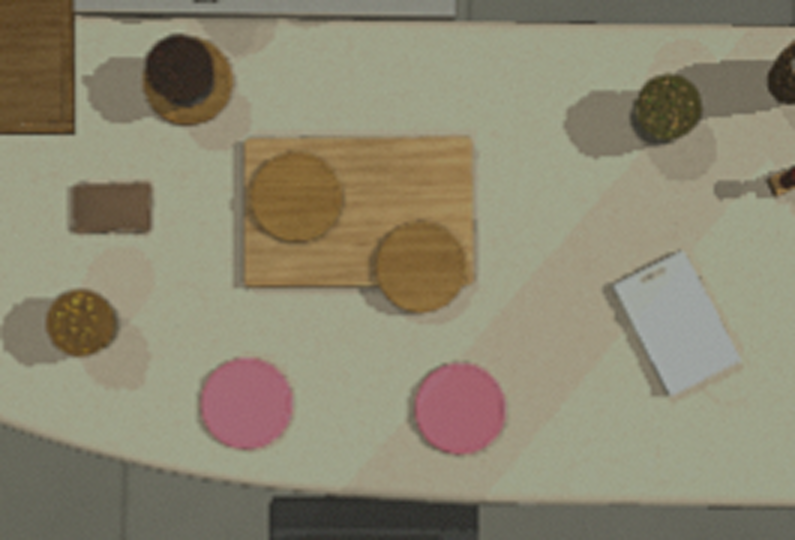

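View pics/side0c.png

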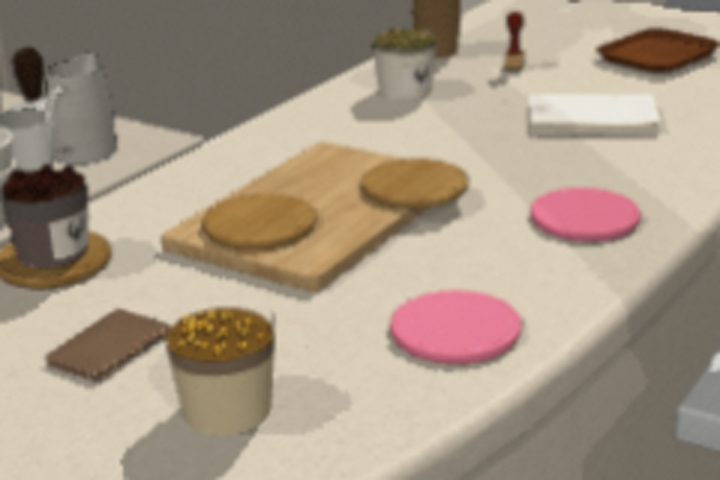

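The board carries two wooden coasters. The left one, at about (229,161) in the top image, lies wholly on the board, so it is the one to push. The right one, at about (270,184), juts over the near edge. The pink discs at (213,230) and (282,231) lie on the counter and are look-alikes to leave alone. Next I'll measure.

```bash
cat > h.py <<'E'
import numpy as np, cv2
def ray(cal,px,z):
    px=np.asarray(px,float).reshape(-1,1,2)
    d=np.array([cal["k1"],0,0,0,0.])
    u=cv2.undistortPoints(px,cal["camera_matrix"],d,None,None,None,).reshape(-1,2)
    R=cv2.Rodrigues(cal["rvec"])[0];t=np.asarray(cal["tvec"]).reshape(3)
    C=-R.T@t; D=np.c_[u,np.ones(len(u))]@R
    return C+D*((z-C[2])/D[:,2])[:,None]
def proj(cal,P):
    return cv2.projectPoints(np.asarray(P,float).reshape(-1,1,3),cal["rvec"],cal["tvec"],cal["camera_matrix"],np.array([cal["k1"],0,0,0,0.]))[0].reshape(-1,2)
def circ(P):
    A=np.c_[2*P[:,:2],np.ones(len(P))];b=(P[:,:2]**2).sum(1)
    s=np.linalg.lstsq(A,b,rcond=None)[0];return s[:2],np.sqrt(s[2]+s[:2]@s[:2])
E
cat > m.py <<'E'
from workcell import env,cams,spotter
from h import *
import sys
for n in sys.argv[1:]:
    cal=cams.calibration(n); im=cams.grab_frame(n)
    for m in spotter.masks_of(n,"coaster_a"):
        c=max(cv2.findContours(m["region"].astype(np.uint8),cv2.RETR_EXTERNAL,cv2.CHAIN_APPROX_NONE)[0],key=len)
        for z in (27,):
            P=ray(cal,c.reshape(-1,2),z); o,r=circ(P)
            print(n,round(m["confidence"],2),np.round(m["extent"]),"z",z,o.round(1),round(r,1), "rgb",im[m["region"]].mean(0).round())
E
python3 m.py top side
python3 - <<'E'
from workcell import cams
from h import *
cal=cams.calibration("top")
c=np.array([[245,137],[472,137],[474,288],[245,287.]])/3+[130,95]-.33
print(ray(cal,c,16).round(1))
for t,p,z in [("cupL",(158,200),80),("cupR",(351,130),75),("pad",(355,201),16),("card",(167,166),8)]: print(t,ray(cal,[p],z).round())
E
```

```text
top 0.86 [212. 146. 239. 177.] z 27 [573.4  89.7] 49.4 rgb [129. 100.  54.]
top 0.72 [257. 170. 286. 198.] z 27 [494.6 -54.8] 49.8 rgb [129. 101.  57.]
top 0.62 [197. 213. 228. 246.] z 27 [338.2 141.2] 51.6 rgb [159. 105. 113.]
side 0.95 [259. 236. 306. 260.] z 27 [321.  175.6] 52.1 rgb [222. 124. 147.]
side 0.9 [199. 203. 235. 223.] z 27 [568.3  99.4] 52.9 rgb [156. 118.  64.]
side 0.69 [308. 205. 341. 220.] z 27 [319.6 -55.8] 48.2 rgb [216. 116. 139.]
side 0.57 [251. 196. 284. 208.] z 27 [487.  -37.1] 50.8 rgb [152. 116.  66.]
[[ 641.1  150.4   16. ]
 [ 644.2 -110.4   16. ]
 [ 470.1 -113.5   16. ]
 [ 468.6  147.3   16. ]]
cupL [[431. 314.  80.]]
cupR [[ 671. -320.   75.]]
pad [[ 437. -344.   16.]]
card [[551. 302.   8.]]
```

Run:
```python
from workcell import cams
from h import *
ct=cams.calibration("top");cs=cams.calibration("side")
pt=lambda u,v:[(u/3+130-.33,v/3+95-.33)]
for z in (0,60,90,100,110,130):
    P=ray(ct,pt(180,70),z); print("cuptop",z,P.round(),"left/right",ray(ct,pt(145,70),z)[0].round(),ray(ct,pt(214,70),z)[0].round(),"side px crop",((proj(cs,P)-[130,140])*3).round())
P=ray(ct,pt(189,80),8);print("disc",P.round(),((proj(cs,P)-[130,140])*3).round())
print("counter back edge",ray(ct,pt(300,20),0).round(), "box left",ray(ct,pt(75,132),0).round())
print(cams.calibration("wrist"))
im=cv2.imread("pics/side0.png")[140:250,100:200];cv2.imwrite("pics/cup.png",cv2.resize(im,None,fx=6,fy=6,interpolation=cv2.INTER_CUBIC)[:600])
```

```text
cuptop 0 [[722. 229.   0.]] left/right [721. 269.   0.] [722. 189.   0.] side px crop [[ 38. 262.]]
cuptop 60 [[708. 220.  60.]] left/right [708. 259.  60.] [709. 182.  60.] side px crop [[ 46. 201.]]
cuptop 90 [[702. 216.  90.]] left/right [701. 254.  90.] [702. 179.  90.] side px crop [[ 51. 169.]]
cuptop 100 [[699. 214. 100.]] left/right [699. 252. 100.] [700. 177. 100.] side px crop [[ 52. 159.]]
cuptop 110 [[697. 213. 110.]] left/right [697. 251. 110.] [698. 176. 110.] side px crop [[ 54. 148.]]
cuptop 130 [[693. 210. 130.]] left/right [692. 247. 130.] [693. 174. 130.] side px crop [[ 57. 126.]]
disc [[708. 217.   8.]] [[ 56. 252.]]
counter back edge [[783.  90.   0.]] box left [[647. 348.   0.]]
{'camera_matrix': array([[311.3204771 ,   0.        , 252.81888912],
       [  0.        , 311.3204771 , 194.11403654],
       [  0.        ,   0.        ,   1.        ]]), 'k1': -0.020180830715462044, 'rvec': array([-2.38759166,  1.63285638,  0.23961223]), 'tvec': array([-574.97436067,  -30.65626014,  393.58510286])}
```

View pics/cup.png

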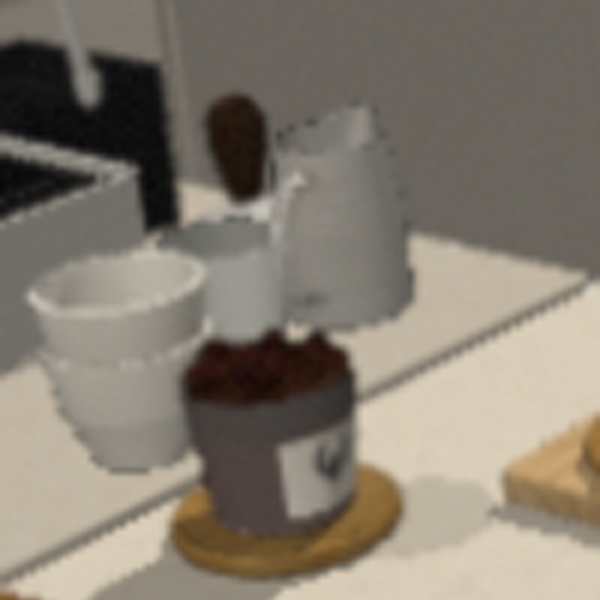

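View pics/side0.png

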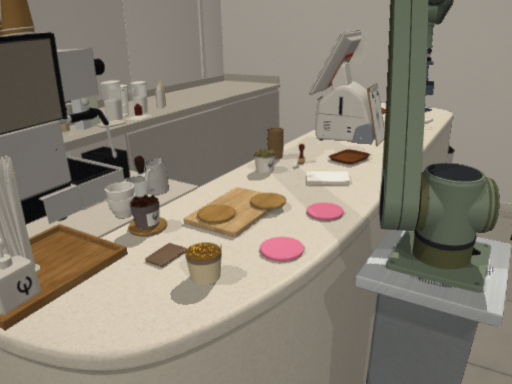

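View pics/top0.png

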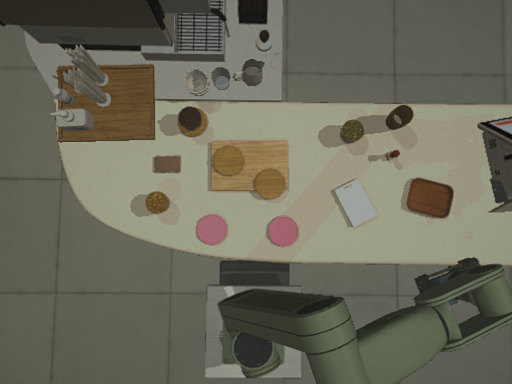

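Run:
```python
from workcell import cams,env
from h import *
from scipy.spatial.transform import Rotation as Ro
c=cams.calibration("wrist");R=cv2.Rodrigues(c["rvec"])[0];C=-R.T@c["tvec"]
s=env.state();T=Ro.from_euler("xyz",s["ee_rot"],degrees=True).as_matrix()
print("cam in tool",T.T@(C-s["ee_pos"]),"cam z in tool",T.T@R[2],"cam x",T.T@R[0])
```

```text
cam in tool [  82.91607389    0.28676509 -205.40110809] cam z in tool [-0.28645235 -0.0009785   0.95809399] cam x [-7.37137220e-04  9.99999408e-01  8.00908012e-04]
```

Call:
{"name": "apply_moves", "arguments": {
  "plan": [
    {"jaw": 0.45, "delta_pos": [80, -52, -10], "spin": 0.1},
    {"jaw": 0.45, "delta_pos": [130, -84, -15], "spin": 0.2},
    {"jaw": 0.45, "delta_pos": [180, -116, -20], "spin": 0.3},
    {"jaw": 0.45, "delta_pos": [230, -148, -20], "spin": 0.361},
    {"jaw": 0.45, "delta_pos": [280, -180, -20], "spin": 0.361},
    {"jaw": 0.45, "delta_pos": [330, -212, -20], "spin": 0.361},
    {"jaw": 0.45, "delta_pos": [380, -244, -20], "spin": 0.361},
    {"jaw": 0.45, "delta_pos": [420, -270, -20], "spin": 0.361}
  ]
}}

```text
time_s: 1.9
ee_pos: [503.1, -130.0, 200.4]
ee_rot: [180.0, -0.1, 0.6]
force: [1.0, -1.0, 0.5]
gripper_width: 50.3
```

Call:
{"name": "apply_moves", "arguments": {
  "plan": [
    {"jaw": 0.45, "delta_pos": [25, -45, 0], "spin": 0},
    {"jaw": 0.45, "delta_pos": [50, -90, 0], "spin": 0},
    {"jaw": 0.45, "delta_pos": [75, -130, 0], "spin": 0},
    {"jaw": 0.45, "delta_pos": [85, -150, 0], "spin": 0},
    {"jaw": 0.45, "delta_pos": [85, -150, 0], "spin": 0},
    {"jaw": 0.45, "delta_pos": [85, -150, 0], "spin": 0},
    {"jaw": 0.45, "delta_pos": [85, -150, 0], "spin": 0},
    {"jaw": 0.45, "delta_pos": [85, -150, 0], "spin": 0}
  ]
}}

```text
time_s: 2.9
ee_pos: [586.2, 19.9, 200.6]
ee_rot: [180.0, -0.1, 0.5]
force: [0.4, -0.5, -0.2]
gripper_width: 50.4
```

```bash
python3 m.py wrist
python3 - <<'E'
from workcell import cams,env
from h import *
im=cams.grab_frame("wrist");np.savez("w1.npz",im=im,**cams.calibration("wrist"))
cv2.imwrite("pics/w1.png",cv2.resize(im[:,:,::-1],None,fx=1.5,fy=1.5))
print(env.state()["ee_pos"])
E
```

```text
wrist 0.88 [154. 140. 233. 214.] z 27 [576.2  92.1] 50.8 rgb [149. 113.  59.]
wrist 0.66 [293. 308. 309. 333.] z 27 [361.9 -53.2] 15.5 rgb [168.  96. 111.]
wrist 0.6 [267. 199. 342. 272.] z 27 [500.6 -48.7] 43.8 rgb [142. 108.  59.]
[586.35748736  20.46132329 200.47565397]
```

View pics/w1.png

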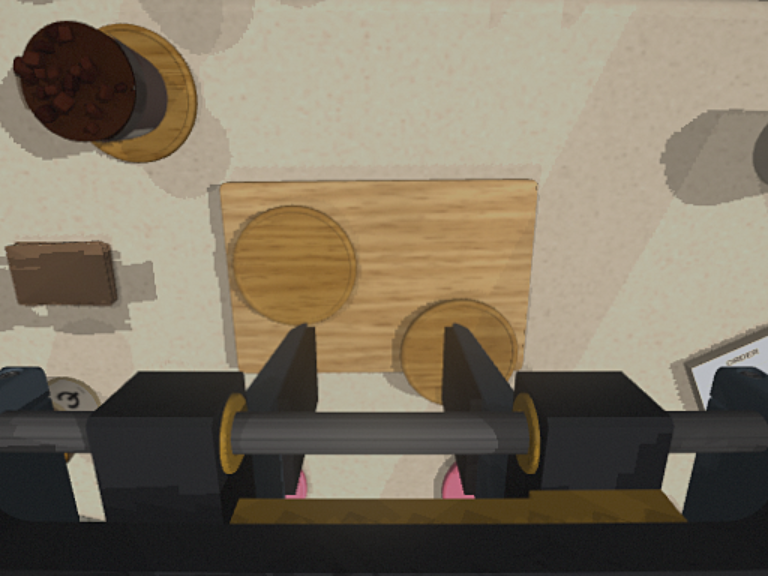

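Run:
```python
from h import *
d=np.load("w1.npz");im=d["im"]
a=im[110:290,140:365,::-1];cv2.imwrite("pics/w1c.png",cv2.resize(a,None,fx=3.3,fy=3.3,interpolation=cv2.INTER_CUBIC))
```

```text
(no output)
```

View pics/w1c.png

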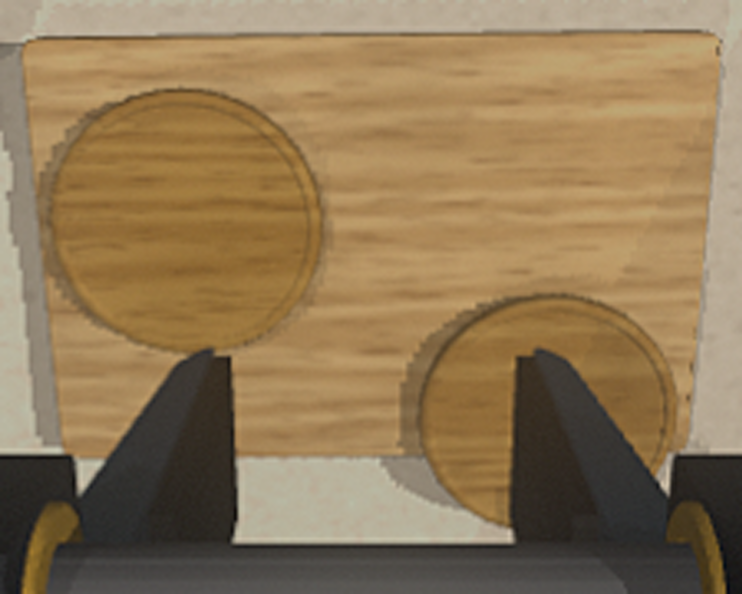

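```bash
cat > f.py <<'E'
from h import *
from scipy.optimize import least_squares
def hullfit(cal,pts,guess):
    th=np.linspace(0,2*np.pi,180,endpoint=False)
    def res(c):
        Q=np.vstack([np.c_[c[0]+52*np.cos(th),c[1]+52*np.sin(th),np.full(180,z)] for z in (16,27)])
        h=cv2.convexHull(proj(cal,Q).astype(np.float32))
        return [cv2.pointPolygonTest(h,(float(a),float(b)),True) for a,b in pts]
    s=least_squares(res,guess,diff_step=1e-3); return s.x,np.round(s.fun,1)
E
python3 - <<'E'
from f import *
d=np.load("w1.npz");cal={k:d[k] for k in d.files if k!="im"};cal["k1"]=float(cal["k1"])
f=lambda L:(np.array(L,float)+.5)/3.3-.5+[140,110]
A=f([(184,89),(51,220),(322,225),(180,352),(92,128),(283,127),(85,315)])
B=f([(553,294),(421,410),(676,400),(470,508),(495,523),(460,325),(645,330)])
a,ra=hullfit(cal,A,[575,90]);b,rb=hullfit(cal,B,[495,-52])
print(a,ra,b,rb)
c=ray(cal,f([(24,40),(719,34),(80,458),(400,456)]),16)[:,:2];print(c.round(1))
print(np.degrees(np.arctan2(-(c[0]-c[1])[0],(c[0]-c[1])[1])),np.degrees(np.arctan2(-(c[2]-c[3])[0],(c[2]-c[3])[1])))
E
```

```text
[574.78256592  91.9708052 ] [ 0.2  0.5  0.8  1.6  1.  -0.4 -1.2] [497.04982107 -51.11397927] [ 1.4  0.2  1.1  1.3  1.  -0.   0.3]
[[ 644.1  151.4]
 [ 648.8 -106.6]
 [ 473.3  142.9]
 [ 475.6    8.9]]
1.025195775240578 1.000324333713775
```

Call:
{"name": "apply_moves", "arguments": {
  "plan": [
    {"jaw": 0.45, "delta_pos": [32, -35, 0], "spin": -0.008},
    {"jaw": 0.45, "delta_pos": [64, -71, 0], "spin": -0.008},
    {"jaw": 0.45, "delta_pos": [64, -71, 40], "spin": -0.008},
    {"jaw": 0.45, "delta_pos": [64, -71, 80], "spin": -0.008},
    {"jaw": 0.45, "delta_pos": [64, -71, 115], "spin": -0.008},
    {"jaw": 0.45, "delta_pos": [64, -71, 130], "spin": -0.008},
    {"jaw": 0.45, "delta_pos": [64, -71, 130], "spin": -0.008},
    {"jaw": 0.45, "delta_pos": [64, -71, 130], "spin": -0.008}
  ]
}}

```text
time_s: 4.05
ee_pos: [651.1, 92.1, 72.2]
ee_rot: [180.0, -0.2, 1.0]
force: [-0.4, 0.1, 0.2]
gripper_width: 50.1
```

Run:
```python
from workcell import cams,env
from h import *
im=cams.grab_frame("side");a=im[140:260,110:310,::-1]
cv2.imwrite("pics/s2.png",cv2.resize(a,None,fx=4,fy=4,interpolation=cv2.INTER_CUBIC))
im=cams.grab_frame("wrist");cv2.imwrite("pics/w2.png",cv2.resize(im[:,:,::-1],None,fx=1.5,fy=1.5))
print(env.state()["ee_pos"],env.state()["ee_rot"])
```

```text
[650.92099747  92.14145988  72.30557838] [179.98225342  -0.24778369   1.04077846]
```

View pics/s2.png

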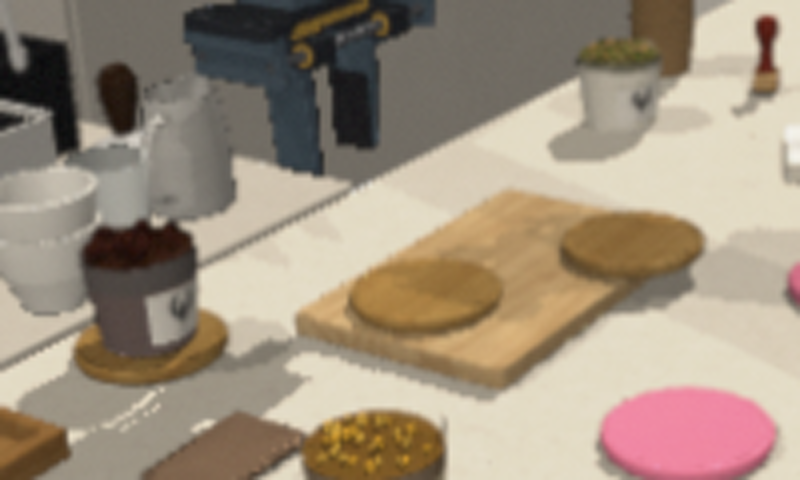

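View pics/w2.png

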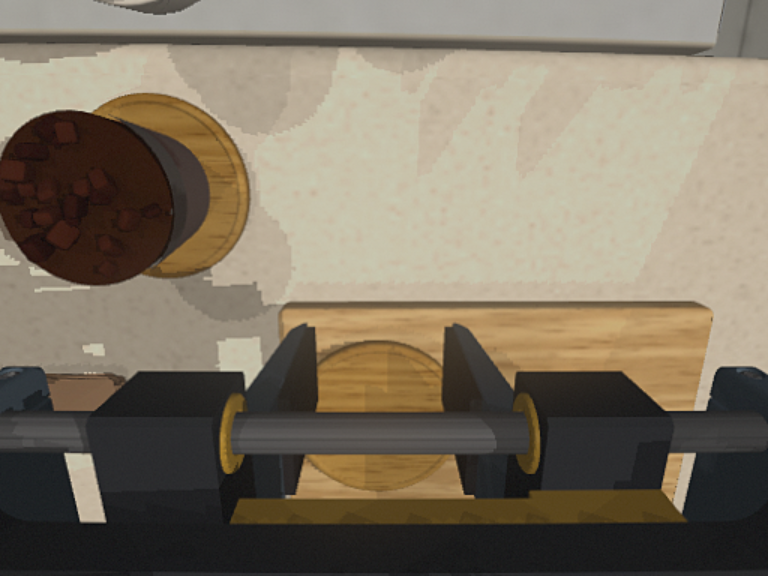

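Run:
```python
from workcell import cams,env
from h import *
c=cams.calibration("side");print((proj(c,[[651,92,72],[635,117,72],[635,67,72],[635,117,21],[666,131,72]])-[110,140])*4)
c=cams.calibration("wrist");print((proj(c,[[651,92,72],[635,117,72],[635,67,72],[667,117,72],[667,67,72]]))*1.5)
```

```text
[[332.61984727 202.5555683 ]
 [326.55609243 219.03671357]
 [373.30069283 194.91538699]
 [332.93552682 287.17106122]
 [278.58847878 217.46931733]]
[[380.53964273 334.31184087]
 [328.15317959 364.36142868]
 [431.66706452 366.03100695]
 [327.19419995 301.18633839]
 [435.08426039 302.99276423]]
```

Run:
```python
from workcell import cams,env
from h import *
im=cams.grab_frame("side");c=cams.calibration("side")
im=im.copy()
for p in proj(c,[[635,117,72],[667,117,72],[667,130,72],[635,130,72],[635,67,72],[667,67,72]]):
    im[int(round(p[1])),int(round(p[0]))]=[255,0,0]
a=im[110:220,130:240,::-1]
cv2.imwrite("pics/s3.png",cv2.resize(a,None,fx=5.4,fy=5.4,interpolation=cv2.INTER_NEAREST))
im=cams.grab_frame("wrist")[180:340,150:360];cv2.imwrite("pics/w3.png",cv2.resize(im[:,:,::-1],None,fx=3.6,fy=3.6))
```

```text
(no output)
```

View pics/s3.png

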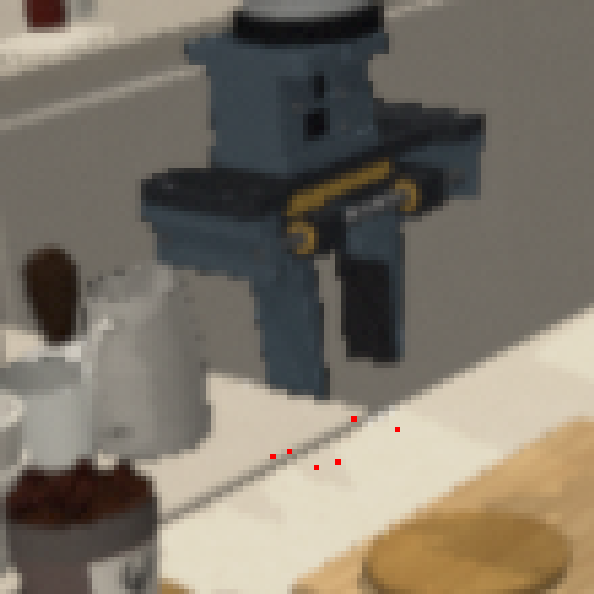

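View pics/w3.png

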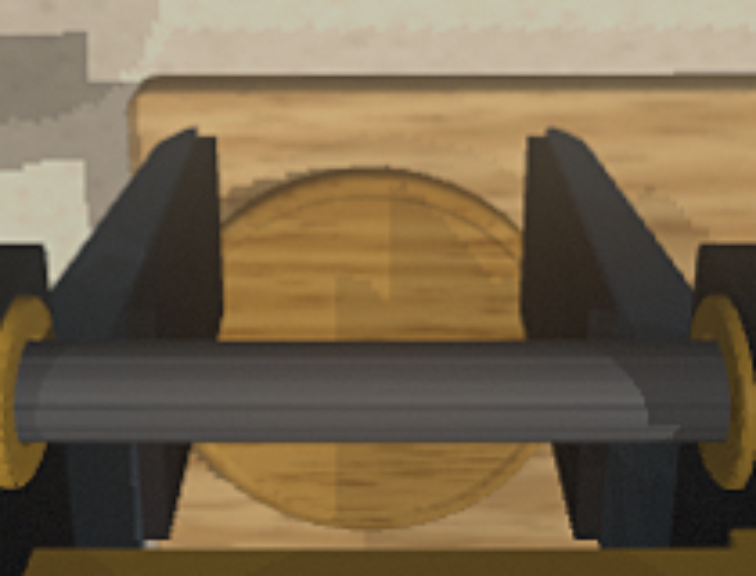

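Run:
```python
from workcell import cams,env
from h import *
c=cams.calibration("wrist")
th=np.linspace(0,2*np.pi,4,endpoint=False)
print((proj(c,[[575+52,92,27],[575-52,92,27],[575,144,27],[648,151,16],[648,-107,16]])-[150,180])*3.6)
for z in (72,90,100,108,115): print(z,((proj(c,[[667,117,z],[667,67,z],[635,117,z],[635,67,z]])-[150,180])*3.6).round().tolist())
R=cv2.Rodrigues(c["rvec"])[0];print(-R.T@c["tvec"])
```

```text
[[ 370.96150828  176.77557622]
 [ 364.12568709  535.49044035]
 [ 163.15359145  362.50543207]
 [ 131.85800318   75.80876419]
 [1172.70761122   92.9404099 ]]
72 [[245.0, 73.0], [504.0, 78.0], [247.0, 225.0], [496.0, 230.0]]
90 [[234.0, 104.0], [516.0, 109.0], [237.0, 268.0], [507.0, 272.0]]
100 [[227.0, 124.0], [523.0, 129.0], [230.0, 294.0], [513.0, 298.0]]
108 [[221.0, 141.0], [530.0, 146.0], [225.0, 317.0], [519.0, 322.0]]
115 [[215.0, 157.0], [536.0, 162.0], [219.0, 339.0], [524.0, 344.0]]
[732.7126136   93.92512485 277.50518887]
```

The coaster projects where predicted, but both the side and wrist views put the visible fingertips about 34 mm above the reported TCP. I'll descend in stages and check each one by picture and force.

Call:
{"name": "apply_moves", "arguments": {
  "plan": [
    {"jaw": 0.45, "delta_pos": [0, 0, 15], "spin": 0},
    {"jaw": 0.45, "delta_pos": [0, 0, 30], "spin": 0},
    {"jaw": 0.45, "delta_pos": [0, 0, 42], "spin": 0},
    {"jaw": 0.45, "delta_pos": [0, 0, 47], "spin": 0},
    {"jaw": 0.45, "delta_pos": [0, 0, 47], "spin": 0},
    {"jaw": 0.45, "delta_pos": [0, 0, 47], "spin": 0},
    {"jaw": 0.45, "delta_pos": [0, 0, 47], "spin": 0},
    {"jaw": 0.45, "delta_pos": [0, 0, 47], "spin": 0}
  ]
}}

```text
time_s: 5.25
ee_pos: [650.9, 92.1, 25.2]
ee_rot: [180.0, -0.2, 1.0]
force: [-0.3, 1.0, 0.0]
gripper_width: 49.9
```

```bash
cat > look.py <<'E'
from workcell import cams,env
from h import *
import sys
k=sys.argv[1]
im=cams.grab_frame("side");a=im[130:250,120:300,::-1]
cv2.imwrite(f"pics/s{k}.png",cv2.resize(a,None,fx=4.4,fy=4.4,interpolation=cv2.INTER_CUBIC))
im=cams.grab_frame("wrist");cv2.imwrite(f"pics/w{k}.png",cv2.resize(im[150:,100:420,::-1],None,fx=2.4,fy=2.4))
s=env.state();print(s["time_s"],s["ee_pos"],s["ee_rot"],s["force"])
E
python3 look.py 4
```

```text
5.35 [650.75867858  92.09814879  25.03889909] [179.97769933  -0.21380393   1.04432475] [-0.54908228 -0.26809905  0.09654987]
```

View pics/s4.png

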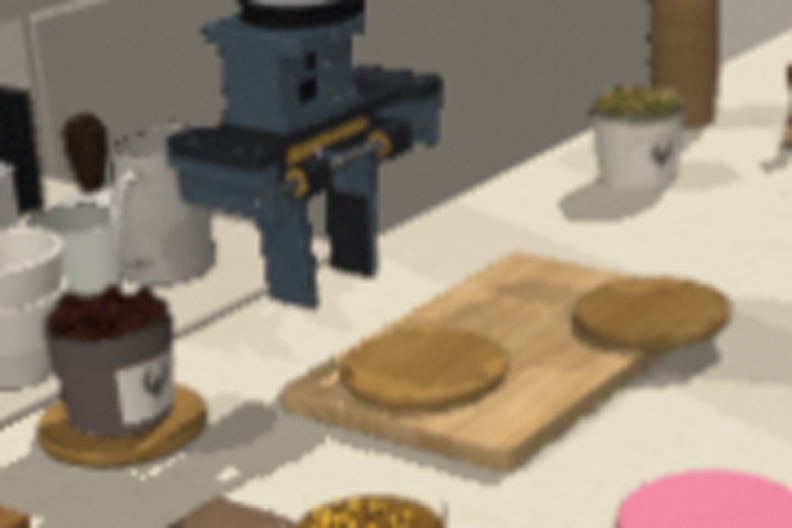

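View pics/w4.png

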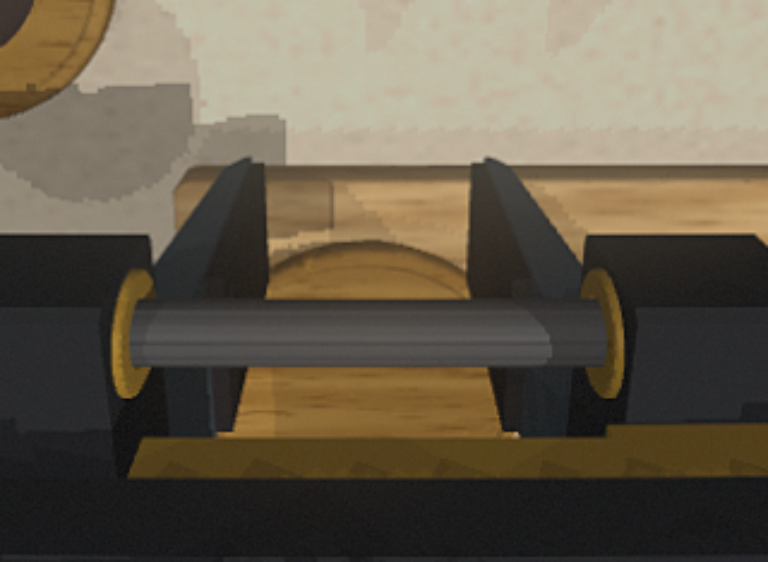

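Run:
```python
from workcell import cams,env
from h import *
c=cams.calibration("wrist")
for z in (25,55,58,61,64): print(z,((proj(c,[[667,117,z],[667,67,z],[635,117,z],[635,67,z]])-[100,150])*2.4).round().tolist())
```

```text
25 [[283.0, 122.0], [456.0, 124.0], [285.0, 223.0], [451.0, 225.0]]
55 [[270.0, 158.0], [470.0, 161.0], [273.0, 272.0], [463.0, 275.0]]
58 [[269.0, 162.0], [471.0, 165.0], [271.0, 278.0], [464.0, 281.0]]
61 [[267.0, 167.0], [473.0, 170.0], [270.0, 284.0], [466.0, 287.0]]
64 [[266.0, 171.0], [475.0, 174.0], [268.0, 290.0], [467.0, 293.0]]
```

Call:
{"name": "apply_moves", "arguments": {
  "plan": [
    {"jaw": 0.45, "delta_pos": [0, 0, 12], "spin": 0},
    {"jaw": 0.45, "delta_pos": [0, 0, 22], "spin": 0},
    {"jaw": 0.45, "delta_pos": [0, 0, 25], "spin": 0},
    {"jaw": 0.45, "delta_pos": [0, 0, 25], "spin": 0},
    {"jaw": 0.45, "delta_pos": [0, 0, 25], "spin": 0},
    {"jaw": 0.45, "delta_pos": [0, 0, 25], "spin": 0},
    {"jaw": 0.45, "delta_pos": [0, 0, 25], "spin": 0},
    {"jaw": 0.45, "delta_pos": [0, 0, 25], "spin": 0}
  ]
}}

```text
time_s: 6.35
ee_pos: [650.9, 92.1, 0.2]
ee_rot: [180.0, -0.2, 1.0]
force: [-0.0, 0.1, 0.3]
gripper_width: 50.0
```

```bash
python3 look.py 5
```

```text
6.45 [6.50876391e+02 9.20806074e+01 1.38184376e-01] [179.97893033  -0.22207468   1.04011743] [-0.09428111  0.00569807  0.00651863]
```

View pics/s5.png

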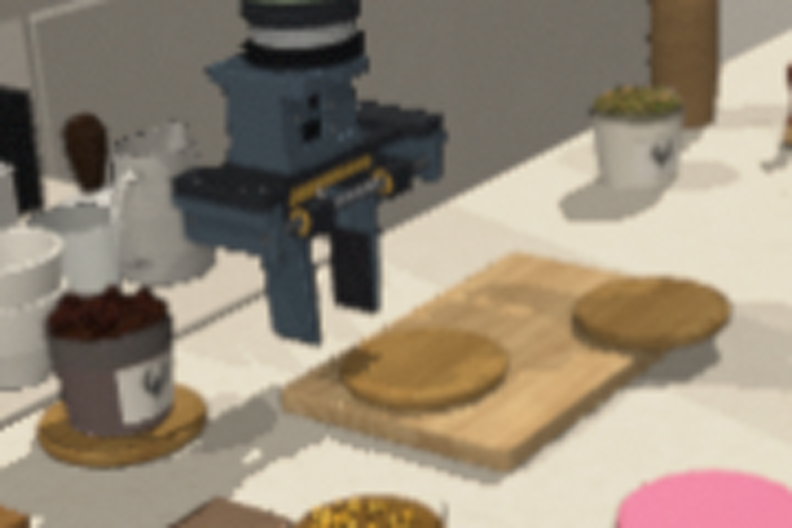

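View pics/w5.png

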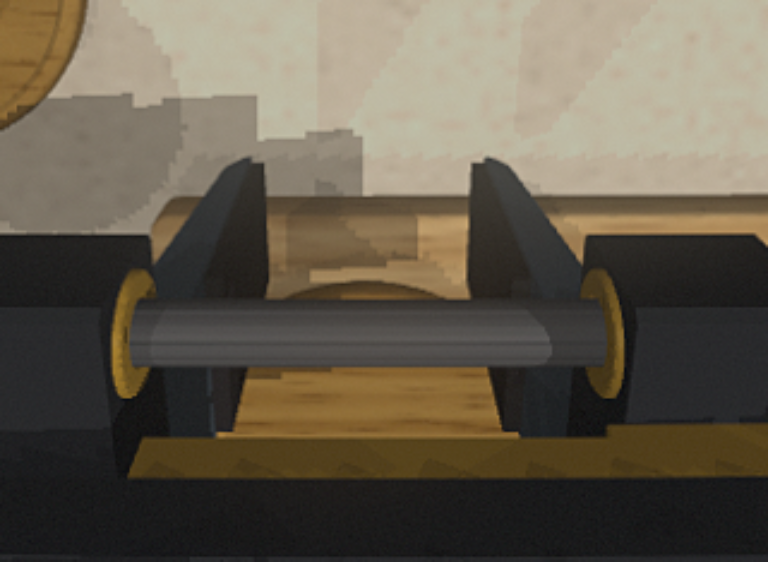

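Call:
{"name": "apply_moves", "arguments": {
  "plan": [
    {"jaw": 0.45, "delta_pos": [0, 0, 4], "spin": 0},
    {"jaw": 0.45, "delta_pos": [0, 0, 7], "spin": 0},
    {"jaw": 0.45, "delta_pos": [0, 0, 9], "spin": 0},
    {"jaw": 0.45, "delta_pos": [0, 0, 10], "spin": 0},
    {"jaw": 0.45, "delta_pos": [0, 0, 11], "spin": 0},
    {"jaw": 0.45, "delta_pos": [0, 0, 12], "spin": 0},
    {"jaw": 0.45, "delta_pos": [0, 0, 12], "spin": 0},
    {"jaw": 0.45, "delta_pos": [0, 0, 12], "spin": 0}
  ]
}}

```text
time_s: 7.45
ee_pos: [651.0, 92.1, -11.8]
ee_rot: [180.0, -0.2, 1.0]
force: [-0.4, 0.1, 0.7]
gripper_width: 50.1
```

```bash
python3 look.py 6
```

```text
7.55 [650.97842101  92.09548119 -11.7827224 ] [179.98063735  -0.23115219   1.04203246] [-0.54853382 -0.04769527 -0.00198483]
```

View pics/s6.png

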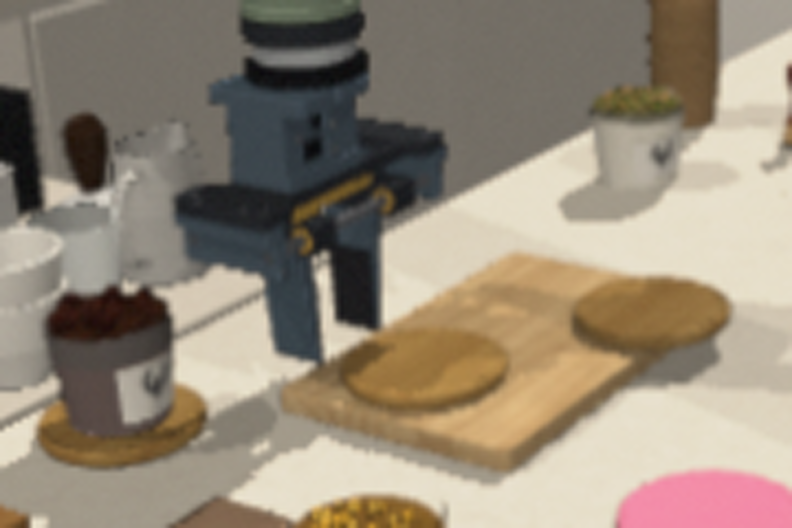

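Run:
```python
from workcell import cams,env
from h import *
c=cams.calibration("side")
for z in (16,20,24,28,32): print(z,((proj(c,[[635,117,z],[635,130,z],[667,130,z],[635,67,z],[648,151,z],[627,92,z]])-[120,130])*4.4).round().tolist())
```

```text
16 [[323.0, 367.0], [309.0, 375.0], [271.0, 364.0], [373.0, 338.0], [271.0, 383.0], [358.0, 355.0]]
20 [[322.0, 361.0], [309.0, 369.0], [270.0, 358.0], [373.0, 333.0], [270.0, 377.0], [358.0, 349.0]]
24 [[322.0, 356.0], [308.0, 363.0], [270.0, 353.0], [372.0, 327.0], [270.0, 371.0], [357.0, 344.0]]
28 [[321.0, 350.0], [308.0, 357.0], [269.0, 347.0], [372.0, 322.0], [269.0, 366.0], [357.0, 338.0]]
32 [[321.0, 344.0], [307.0, 352.0], [269.0, 341.0], [371.0, 316.0], [269.0, 360.0], [356.0, 332.0]]
```

Call:
{"name": "apply_moves", "arguments": {
  "plan": [
    {"jaw": 0.45, "delta_pos": [0, 0, 1], "spin": 0},
    {"jaw": 0.45, "delta_pos": [0, 0, 2], "spin": 0},
    {"jaw": 0.45, "delta_pos": [0, 0, 3], "spin": 0},
    {"jaw": 0.45, "delta_pos": [0, 0, 4], "spin": 0},
    {"jaw": 0.45, "delta_pos": [0, 0, 4], "spin": 0},
    {"jaw": 0.45, "delta_pos": [0, 0, 4], "spin": 0},
    {"jaw": 0.45, "delta_pos": [0, 0, 4], "spin": 0},
    {"jaw": 0.45, "delta_pos": [0, 0, 4], "spin": 0}
  ]
}}

```text
time_s: 8.55
ee_pos: [651.0, 92.1, -15.7]
ee_rot: [180.0, -0.2, 1.0]
force: [-0.2, -0.6, -0.5]
gripper_width: 50.4
```

```bash
python3 look.py 7
python3 - <<'E'
from workcell import cams
import cv2
im=cams.grab_frame("side")[180:230,170:250];cv2.imwrite("pics/s7z.png",cv2.resize(im[:,:,::-1],None,fx=10,fy=10,interpolation=cv2.INTER_NEAREST))
E
```

```text
8.65 [650.98571797  92.09366149 -15.79823942] [179.97924627  -0.22963065   1.04485053] [ 0.74966726 -0.51603397 -0.44934811]
```

View pics/s7z.png

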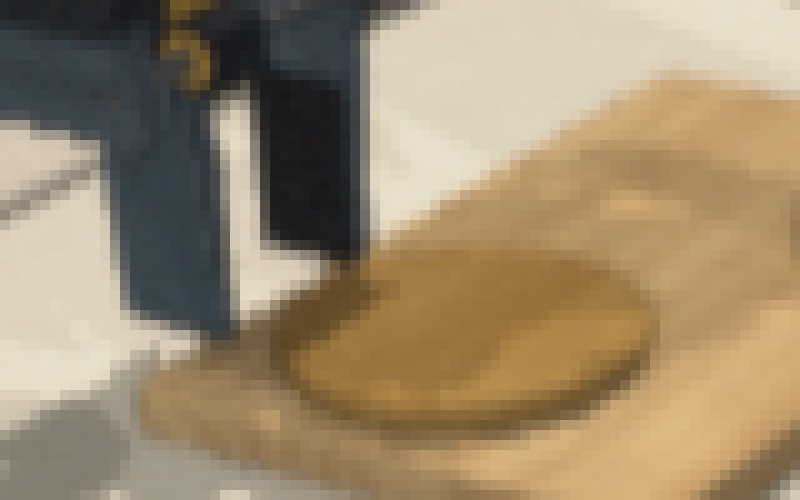

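View pics/w7.png

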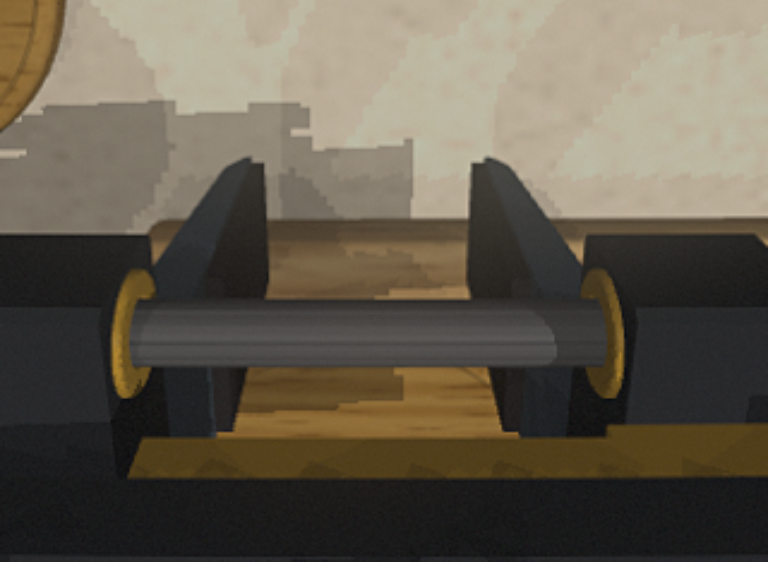

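Call:
{"name": "apply_moves", "arguments": {
  "plan": [
    {"jaw": 0.45, "delta_pos": [0, 0, 1], "spin": 0},
    {"jaw": 0.45, "delta_pos": [0, 0, 1.5], "spin": 0},
    {"jaw": 0.45, "delta_pos": [-3, 0, 1.5], "spin": 0},
    {"jaw": 0.45, "delta_pos": [-6, 0, 1.5], "spin": 0},
    {"jaw": 0.45, "delta_pos": [-9, 0, 1.5], "spin": 0},
    {"jaw": 0.45, "delta_pos": [-12, 0, 1.5], "spin": 0},
    {"jaw": 0.45, "delta_pos": [-15, 0, 1.5], "spin": 0},
    {"jaw": 0.45, "delta_pos": [-18, 0, 1.5], "spin": 0}
  ]
}}

```text
time_s: 9.7
ee_pos: [632.9, 91.8, -17.3]
ee_rot: [180.0, -0.2, 1.0]
force: [1.5, -0.4, -0.3]
gripper_width: 50.4
```

Run:
```python
from workcell import cams,env
import cv2
im=cams.grab_frame("side")[180:230,170:250];cv2.imwrite("pics/s8z.png",cv2.resize(im[:,:,::-1],None,fx=10,fy=10,interpolation=cv2.INTER_NEAREST))
im=cams.grab_frame("wrist");cv2.imwrite("pics/w8.png",cv2.resize(im[150:,100:420,::-1],None,fx=2.4,fy=2.4))
print(env.state()["force"],env.state()["ee_pos"])
```

```text
[0.64515427 0.2513219  0.38582397] [632.70747553  91.80147133 -17.30517673]
```

View pics/s8z.png

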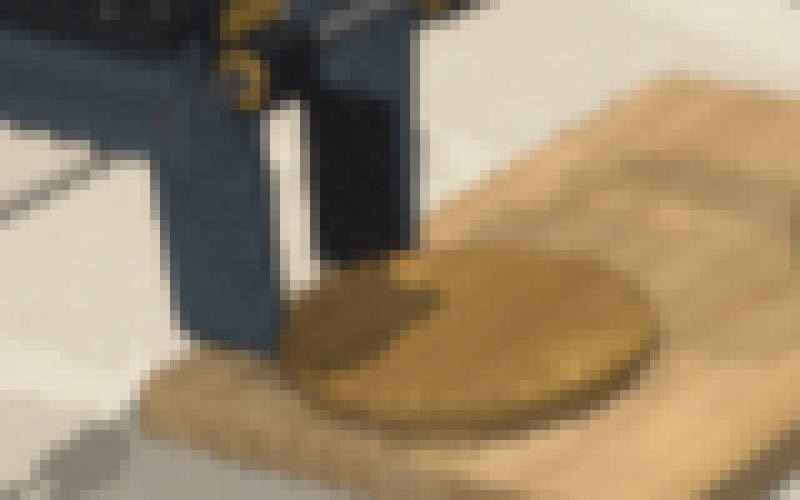

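View pics/w8.png

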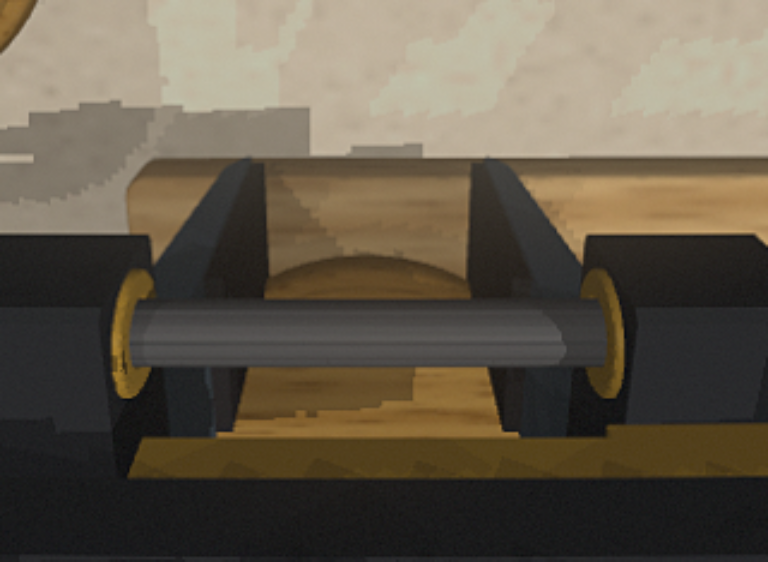

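Call:
{"name": "apply_moves", "arguments": {
  "plan": [
    {"jaw": 0.45, "delta_pos": [-4, 0, 0], "spin": 0},
    {"jaw": 0.45, "delta_pos": [-8, 0, 0], "spin": 0},
    {"jaw": 0.45, "delta_pos": [-13, 0, 0], "spin": 0},
    {"jaw": 0.45, "delta_pos": [-18, 0, 0], "spin": 0},
    {"jaw": 0.45, "delta_pos": [-23, 0, 0], "spin": 0},
    {"jaw": 0.45, "delta_pos": [-28, 0, 0], "spin": 0},
    {"jaw": 0.45, "delta_pos": [-32, 0, 0], "spin": 0},
    {"jaw": 0.45, "delta_pos": [-35, 0, 0], "spin": 0}
  ]
}}

```text
time_s: 10.8
ee_pos: [597.5, 91.1, -17.4]
ee_rot: [180.0, -0.2, 1.0]
force: [1.7, 0.1, 0.9]
gripper_width: 50.6
```

```bash
python3 look.py 9;python3 m.py top side
```

```text
10.9 [597.26988815  91.13880299 -17.41913985] [179.98014012  -0.19824707   1.04362744] [ 0.74742306  0.39660501 -0.11099295]
top 0.83 [257. 169. 288. 196.] z 27 [494.1 -53.5] 50.9 rgb [119.  94.  53.]
side 0.97 [260. 236. 306. 264.] z 27 [321.6 176.2] 52.6 rgb [234. 137. 161.]
side 0.92 [249. 194. 284. 210.] z 27 [487. -36.] 55.9 rgb [144. 111.  66.]
side 0.76 [208. 204. 248. 225.] z 27 [534.  97.] 55.3 rgb [142. 108.  60.]
side 0.68 [305. 205. 341. 224.] z 27 [320.2 -56.1] 53.7 rgb [217. 126. 147.]
```

View pics/s9.png

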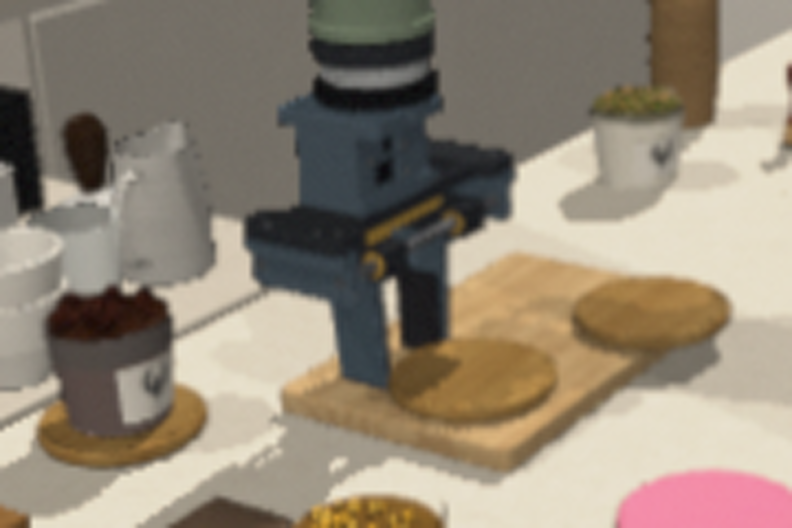

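Call:
{"name": "apply_moves", "arguments": {
  "plan": [
    {"jaw": 0.45, "delta_pos": [-5, 0, 0], "spin": 0},
    {"jaw": 0.45, "delta_pos": [-11, 0, 0], "spin": 0},
    {"jaw": 0.45, "delta_pos": [-17, 0, 0], "spin": 0},
    {"jaw": 0.45, "delta_pos": [-23, 0, 0], "spin": 0},
    {"jaw": 0.45, "delta_pos": [-29, 0, 0], "spin": 0},
    {"jaw": 0.45, "delta_pos": [-34, 0, 0], "spin": 0},
    {"jaw": 0.45, "delta_pos": [-38, 0, 0], "spin": 0},
    {"jaw": 0.45, "delta_pos": [-41, 0, 0], "spin": 0}
  ]
}}

```text
time_s: 12.1
ee_pos: [556.6, 90.4, -17.5]
ee_rot: [180.0, -0.2, 1.0]
force: [0.9, -0.8, 1.3]
gripper_width: 50.3
```

```bash
python3 look.py 10;python3 m.py side
```

```text
12.2 [556.15519214  90.40532563 -17.56327038] [ 1.79980149e+02 -1.68284324e-01  1.04362423e+00] [0.68095403 0.692293   2.97492893]
side 0.96 [218. 208. 260. 229.] z 27 [492.3  98.5] 53.8 rgb [140. 106.  58.]
side 0.9 [251. 194. 285. 209.] z 27 [485.6 -37.4] 54.4 rgb [146. 113.  67.]
side 0.81 [259. 237. 307. 262.] z 27 [322.1 176.3] 52.8 rgb [233. 136. 160.]
side 0.77 [308. 203. 343. 223.] z 27 [318.7 -56.8] 52.0 rgb [216. 122. 143.]
```

View pics/s10.png

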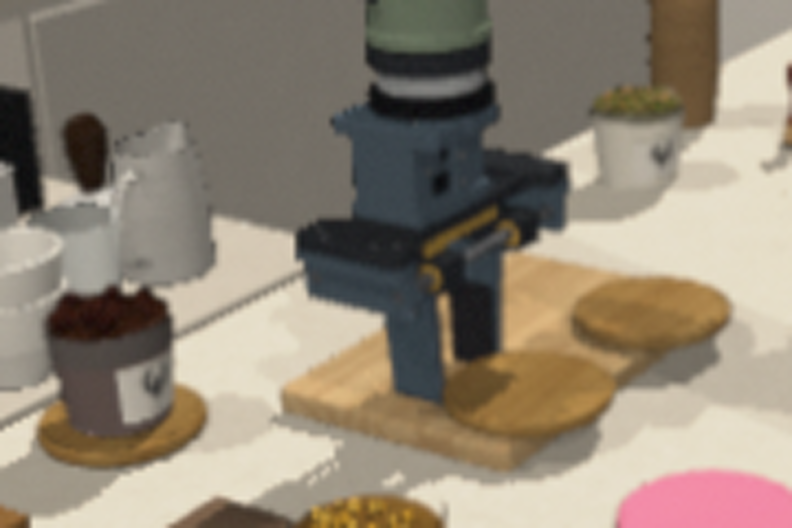

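Call:
{"name": "apply_moves", "arguments": {
  "plan": [
    {"jaw": 0.45, "delta_pos": [10, 0, 0], "spin": 0},
    {"jaw": 0.45, "delta_pos": [16, 0, -20], "spin": 0},
    {"jaw": 0.45, "delta_pos": [16, 0, -70], "spin": 0},
    {"jaw": 0.45, "delta_pos": [0, 20, -120], "spin": 0},
    {"jaw": 0.45, "delta_pos": [-20, 45, -170], "spin": 0},
    {"jaw": 0.45, "delta_pos": [-50, 70, -215], "spin": 0},
    {"jaw": 0.45, "delta_pos": [-50, 70, -215], "spin": 0},
    {"jaw": 0.45, "delta_pos": [-50, 70, -215], "spin": 0}
  ]
}}

```text
time_s: 13.3
ee_pos: [506.5, 19.7, 196.5]
ee_rot: [180.0, -0.1, 1.0]
force: [0.5, 0.2, -0.2]
gripper_width: 50.4
```

```bash
python3 - <<'E'
from workcell import cams,env
from h import *
im=cams.grab_frame("wrist");np.savez("w11.npz",im=im,**cams.calibration("wrist"))
a=im[100:290,140:365,::-1];cv2.imwrite("pics/w11c.png",cv2.resize(a,None,fx=3.1,fy=3.1,interpolation=cv2.INTER_CUBIC))
print(env.state()["ee_pos"],env.state()["time_s"])
E
python3 m.py wrist top
```

```text
[506.39483743  19.89551802 195.80634158] 13.35
wrist 0.62 [270. 138. 350. 218.] z 27 [497.5 -49.7] 51.2 rgb [147. 112.  63.]
top 0.78 [270. 215. 298. 246.] z 27 [ 334. -103.] 46.8 rgb [156.  89.  98.]
top 0.67 [199. 215. 224. 246.] z 27 [336.7 147.6] 44.5 rgb [157. 101. 111.]
top 0.52 [256. 176. 284. 197.] z 27 [481.  -81.7] 26.6 rgb [120.  94.  54.]
top 0.49 [213. 184. 245. 201.] z 27 [470.4  63.6] 24.9 rgb [124.  97.  54.]
```

View pics/w11c.png

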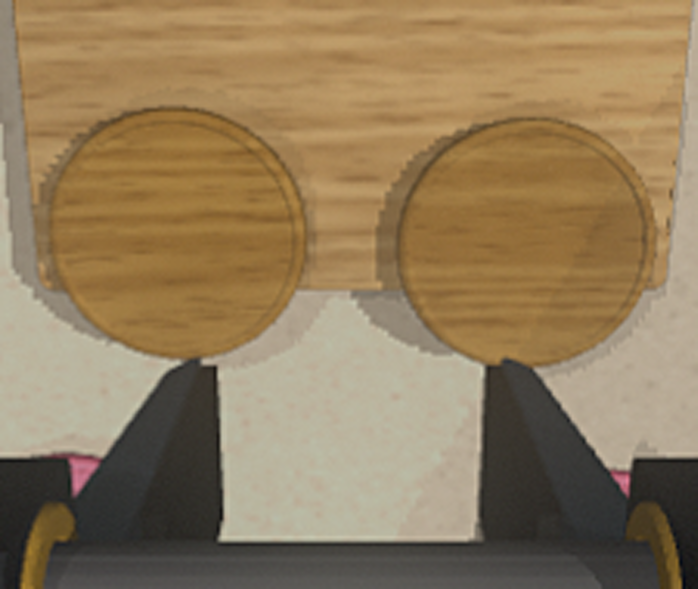

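Run:
```python
from f import *
d=np.load("w11.npz");cal={k:d[k] for k in d.files if k!="im"};cal["k1"]=float(cal["k1"])
f=lambda L:(np.array(L,float)+.5)/3.1-.5+[140,100]
A=f([(172,107),(50,232),(306,236),(172,358),(87,142),(262,140),(88,322),(268,318)])
B=f([(530,118),(398,240),(657,243),(525,367),(435,155),(620,152),(435,330),(625,325)])
a,ra=hullfit(cal,A,[497,90]);b,rb=hullfit(cal,B,[497,-52])
print(a,ra,b,rb)
c=ray(cal,f([(50,289),(335,291),(380,291),(660,289)]),16)[:,:2];print(c.round(1))
for t in (0,.5,1,1.5): 
    t_=np.radians(t); D=a-b; print(t, D@[np.cos(t_),np.sin(t_)], D@[-np.sin(t_),np.cos(t_)])
```

```text
[498.42512335  90.08450678] [1.  1.5 0.5 0.9 1.3 0.7 0.4 2.5] [496.89406802 -50.83949294] [ 1.2  0.1  0.7  1.1  0.1  0.7  1.4 -0.1]
[[ 473.4  145.4]
 [ 474.6   26.5]
 [ 475.     7.8]
 [ 477.9 -108.9]]
0 1.5310553270487617 140.92399972245704
0.5 2.7607753153041834 140.90527295970142
1 3.9902850598305686 140.87581571487297
1.5 5.219490928700631 140.83563023125492
```

The second coaster is about 4 mm short, which is inside tolerance. I'll do one small corrective push to level them properly.

Call:
{"name": "apply_moves", "arguments": {
  "plan": [
    {"jaw": 0.45, "delta_pos": [35, -35, 0], "spin": 0},
    {"jaw": 0.45, "delta_pos": [67, -69, 0], "spin": 0},
    {"jaw": 0.45, "delta_pos": [67, -69, 50], "spin": 0},
    {"jaw": 0.45, "delta_pos": [67, -69, 100], "spin": 0},
    {"jaw": 0.45, "delta_pos": [67, -69, 150], "spin": 0},
    {"jaw": 0.45, "delta_pos": [67, -69, 185], "spin": 0},
    {"jaw": 0.45, "delta_pos": [67, -69, 200], "spin": 0},
    {"jaw": 0.45, "delta_pos": [67, -69, 200], "spin": 0}
  ]
}}

```text
time_s: 14.55
ee_pos: [571.9, 90.3, -5.1]
ee_rot: [180.0, 0.1, 1.1]
force: [0.9, 0.8, 0.3]
gripper_width: 50.3
```

```bash
python3 look.py 12
```

```text
14.65 [573.51022366  90.47100123  -3.08715625] [-1.79999387e+02 -1.12459223e-01  1.08993036e+00] [-0.08230282 -0.60335643  0.62539114]
```

View pics/s12.png

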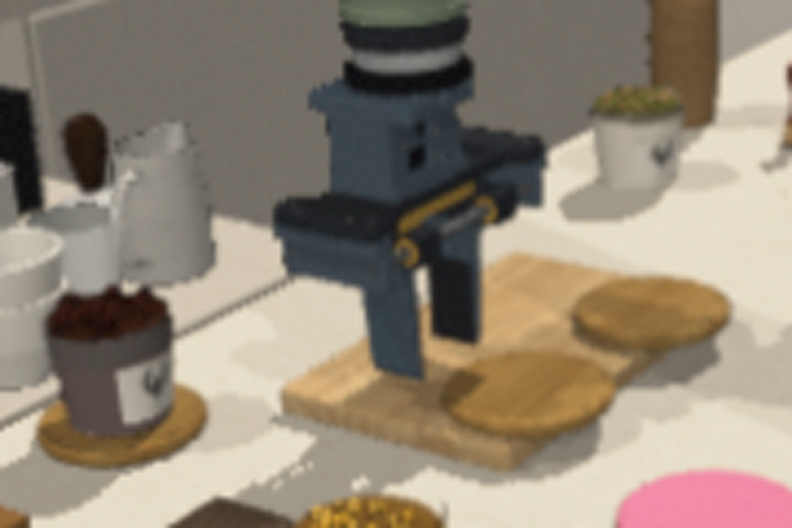

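Call:
{"name": "apply_moves", "arguments": {
  "plan": [
    {"jaw": 0.45, "delta_pos": [0, 0, 7], "spin": 0},
    {"jaw": 0.45, "delta_pos": [0, 0, 12], "spin": 0},
    {"jaw": 0.45, "delta_pos": [0, 0, 13.5], "spin": 0},
    {"jaw": 0.45, "delta_pos": [-5, 0, 13.5], "spin": 0},
    {"jaw": 0.45, "delta_pos": [-10, 0, 13.5], "spin": 0},
    {"jaw": 0.45, "delta_pos": [-14, 0, 13.5], "spin": 0},
    {"jaw": 0.45, "delta_pos": [-14, 0, 13.5], "spin": 0},
    {"jaw": 0.45, "delta_pos": [-14, 0, 13.5], "spin": 0}
  ]
}}

```text
time_s: 15.65
ee_pos: [559.8, 90.2, -16.5]
ee_rot: [-180.0, -0.1, 1.1]
force: [0.3, 0.4, 0.4]
gripper_width: 50.3
```

Call:
{"name": "apply_moves", "arguments": {
  "plan": [
    {"jaw": 0.45, "delta_pos": [-1.5, 0, 0.5], "spin": 0},
    {"jaw": 0.45, "delta_pos": [-3, 0, 0.5], "spin": 0},
    {"jaw": 0.45, "delta_pos": [-4.5, 0, 0.5], "spin": 0},
    {"jaw": 0.45, "delta_pos": [-6, 0, 0.5], "spin": 0},
    {"jaw": 0.45, "delta_pos": [-7, 0, 0.5], "spin": 0},
    {"jaw": 0.45, "delta_pos": [-7.5, 0, 0.5], "spin": 0},
    {"jaw": 0.45, "delta_pos": [-7.5, 0, 0.5], "spin": 0},
    {"jaw": 0.45, "delta_pos": [-7.5, 0, 0.5], "spin": 0}
  ]
}}

```text
time_s: 16.65
ee_pos: [552.2, 90.1, -17.0]
ee_rot: [-180.0, -0.1, 1.1]
force: [-0.4, 0.2, 0.8]
gripper_width: 50.0
```

Now back off, rise and look again.

Call:
{"name": "apply_moves", "arguments": {
  "plan": [
    {"jaw": 0.45, "delta_pos": [10, 0, 0], "spin": 0},
    {"jaw": 0.45, "delta_pos": [18, 0, -20], "spin": 0},
    {"jaw": 0.45, "delta_pos": [18, 0, -70], "spin": 0},
    {"jaw": 0.45, "delta_pos": [0, 20, -120], "spin": 0},
    {"jaw": 0.45, "delta_pos": [-20, 45, -170], "spin": 0},
    {"jaw": 0.45, "delta_pos": [-46, 70, -215], "spin": 0},
    {"jaw": 0.45, "delta_pos": [-46, 70, -215], "spin": 0},
    {"jaw": 0.45, "delta_pos": [-46, 70, -215], "spin": 0}
  ]
}}

```text
time_s: 17.65
ee_pos: [507.2, 19.3, 197.4]
ee_rot: [-180.0, -0.1, 1.1]
force: [-0.5, -0.2, -0.5]
gripper_width: 50.5
```

Run:
```python
from workcell import cams,env
from h import *
im=cams.grab_frame("wrist");np.savez("w13.npz",im=im,**cams.calibration("wrist"))
a=im[100:290,140:365,::-1];cv2.imwrite("pics/w13c.png",cv2.resize(a,None,fx=3.1,fy=3.1,interpolation=cv2.INTER_CUBIC))
im=cams.grab_frame("side")[130:270,120:360,::-1];cv2.imwrite("pics/s13.png",cv2.resize(im,None,fx=3.3,fy=3.3,interpolation=cv2.INTER_CUBIC))
print(env.state()["ee_pos"],env.state()["time_s"])
```

```text
[506.7958082   19.64060976 196.23536714] 17.75
```

View pics/w13c.png

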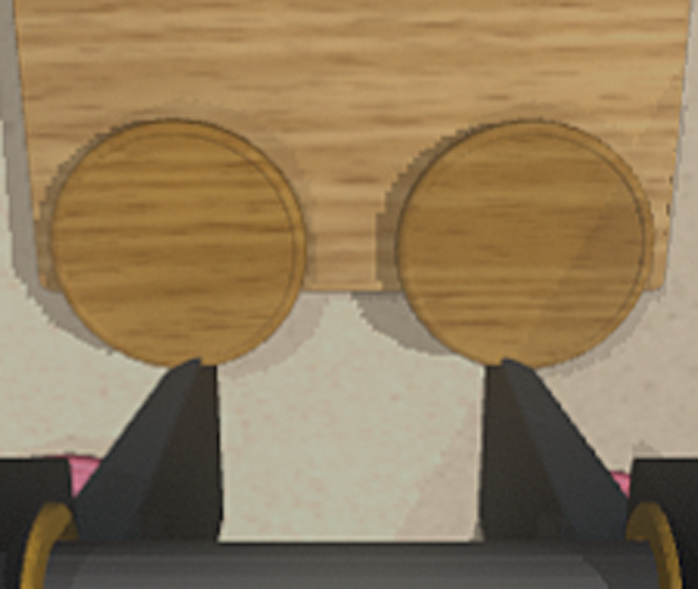

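View pics/s13.png

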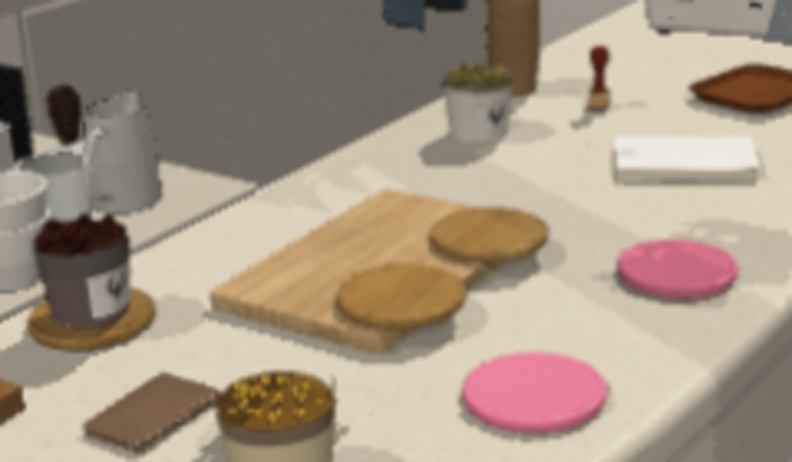

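Both coasters now have their rear rims at about row 118 of the crop, parallel to the board edge at about row 290. They lie flat, and the gripper is clear. Handing in.

Run:
```python
from workcell import env
s=env.state();print(s["force"],abs(s["qvel"]).max());print(env.job_done())
```

```text
[-0.1410098   0.43142167  0.0055779 ] 0.47361154865724225
the job is handed in; nothing more can be done
None
```

I pushed the left wooden coaster towards the robot with the two fingertips cradling its rear rim. It took about 76 mm in the first push and 4 mm in a correction. I then raised the gripper clear and handed in at about 18 s.

**Last checks**
- **Level:** In the final wrist picture both rear rims lie equally far from the board edge, within about 1 mm. The earlier fit had shown the pushed coaster 4 mm short, which the correction was meant to close. I judged the final level by eye and did not run the fit again.
- **Spacing:** The centres measured about 141 mm apart along the edge before the correction, and that push did not change it visibly.
- **Left alone:** I saw no movement of the first coaster, the board, the pink look-alikes or the items standing around. Measured between the first and second wrist views, the first coaster stayed within 0.5 mm.

**What disagreed**
- **Fingertip height:** The pictures showed the fingertips about 34 mm above the reported TCP. I lowered in small steps, checking the camera and the force, and pushed at a reported z of -17 mm. The force stayed at about 3 N or less.
- **Side camera:** Its positions were off by several millimetres from the other views, so I used it only for comparing one picture with another.

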